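Set the swivel vise over to its 30 degree mark

TASK

Set the small swivel vise over to 30 degrees for the next job: push the ball lever of its base clamp anticlockwise (seen from above) until the clamp is slack, swing the head anticlockwise until its pointer stands on the 30 degree line of the base scale, then push the lever clockwise to do the clamp up firmly by feel, so the head is locked but the screw is not overstrained. Do not drag the head round against the clamp, leave the tools and parts beside it where they are, and let go at the end.

Things in the scene. Friction and masses are not known exactly. Their poses are not given: they have to be found in the camera images.
- vise_base: Round dark-grey base casting of the swivel vise, fixed to the bench, foot 184 mm across, 26 mm high. Origin: centre of its underside, on the swivel axis, z up. At -y is the lug with the ball lever. At +y a white scale without figures on its bevel: a line each 5 degrees, -45 to +45, longer each 15, the 0 line (at +y) longest and thickest. 30 is the 2nd long line anticlockwise of 0 (toward -x).
- vise_head (a joint): Angle of the swivelling head, rad, positive anticlockwise from above; what the pointer shows on the scale (0.5236 = the 30 degree line; at 0 the fixed jaw points along the base's +x, the spindle with its tommy bar along -x). 3 kg, borne by the base. Slack, it turns against about 0.35 N m of friction about the vertical axis through vise_base and stays where it is left; clamped it does not turn.
- jaw (a point): Middle of the head's fixed jaw, 59.5 mm from the swivel axis along the head's x, 90 mm above the bench; a good hold for swinging the head. The jaw is 30 mm thick along the head's x, 62 mm wide along y, its top 98 mm above the bench, free down to 58 mm. Gap to the slide jaw (33 mm thick, same width and height) 49 mm; nothing behind. Site axes: x from the swivel axis to the jaw, z up.
- pointer_tip (a point): Tip of the steel pointer screwed to the head's round flange, 79.5 mm from the swivel axis on the head's +y side, 37 mm above the bench.
- mark_30 (a point): Middle of the 30 degree line on the base's bevelled scale, 81 mm from the swivel axis, 23.5 mm above the bench.
- clamp_dog: Steel hold-down bar (32 x 70 mm, top 48.5 mm above the bench) under the lever's hub; its toe clamps the head's flange. Origin on the swivel axis. Lever force on it: 65 N locks, 125 N overstrains. Found only nipped up, less than 65 N, by an amount that differs, at a lever angle that differs (worn thread): feel it. From there 0.6 to 0.95 rad anticlockwise makes it slack; a spring lifts it.
- caliper: Bystander: digital caliper, 229 mm long, lying left of the vise. Origin at the centre of its underside.
- hex_key: Bystander: black 8 mm hex key, 79 mm long, lying right of the vise, beyond the lever.
- t_plate_1: Bystander: white truss plate, 73 x 100 x 8 mm, lying right of the vise, beyond the lever.
- pen_1: Bystander: white marker pen with black cap, 135 mm long, lying left of the vise beyond the caliper.
- clamp_lever: Clamp lever on an upright screw, 94 mm from the swivel axis at the base's -y. Origin: on the screw axis under its hub, 48.5 mm above the bench; x along the arm. Hub 21 mm across, 18 mm high; 9 mm steel arm rising outward to a black ball. Clockwise from above tightens, sinking 1.5 mm per rad. Stays where left. Found within 45 degrees of the base's -y; no stop, nothing in its way.
- lever_ball (a point): Centre of the lever's black ball, 24 mm across, 60 mm from the screw axis, about 88 mm above the bench; x outward along the lever, z up. Can be pushed sideways with shut fingers or gripped from above. Push needed on it, level and square to the lever: slack 1 to 2 N; climbing as the screw tightens: clamped right at 14 to 15 N (10 or less: not locked; 20: overstrained).

How it is judged:
By the outcome, as a careful person would: the job done as asked, in the order asked, and still so for the second after the job is handed in, with the robot touching nothing.
It also fails if it takes over 64 s, if anything falls off the work surface, if the arm or the gripper's body presses on something with over 40 N, if the wrist force passes 120 N, or if a joint passes its speed limit or range.

ROBOT

A 6-joint arm with a two-finger parallel gripper is mounted at the origin on a cart in front of the work surface, level with it; the furniture and walls round the work are solid. World frame = base frame: x ahead of the robot, y to its left, z up, the work surface at z = 0. Lengths are in m, angles in rad, forces in N, time in s.
With the tool pointing down it reaches from about 0.375 to 0.9 m from the base axis. Payload 3.1 kg.
Tool frame: the origin (TCP) lies between the finger pads; the fingertips stand 11 mm ahead of it and the grasp point (between the pads) lies 8 mm behind it; z points along the fingers, y is the line along which they close (so a half turn about z gives the same grasp; the last joint's range is limited). The gripper opens to 87 mm and grips with 3 to 60 N. Pads are 19 mm wide; open, the fingers measure 117 mm over their backs; the gripper's body (75 mm by 190 mm) begins 51 mm behind the grasp point.
Start: joints at [1.06, 0.527, 1.433, -0, 1.181, -0.178], TCP at [0.204, 0.591, 0.234] pointing down, gripper open.
Joint ranges: [-3.08, 3.08], [-0.75, 2.2], [0.22, 2.44], [-1.43, 4.57], [0, 2.65], [-2.85, 2.85]. Speed limits (rad/s): [2.79, 2.79, 3.14, 3.14, 3.14, 3.14].

INTERFACE

Orientations are given as a unit quaternion [x, y, z, w].
In Python, from rig import robot gives the robot as it stands.
- The arm moves only by the tool move_arm, never from a script. Its argument "moves" is text: rows parted by semicolons, each of 7 numbers parted by spaces: the shift along the tool's x, y, z in units of 100 mm (1.0 is 100 mm), then the turn, a rotation vector about the tool's x, y, z in units of 90 degrees (1.0 is 90 degrees), then the opening, from 0 (shut) to 1 (fully open). A call has 1 to 12 rows; each row is the pose to reach, as a shift and turn from the pose commanded when the call began, along the tool's axes at that moment; what a row does not reach only later rows make up. A row lasts 1/10 s, in which the tool goes at most 50 mm and 8.59 degrees, less where a joint would pass 70% of its speed; a pose out of reach is approached as far as the arm can. A call with a number of a shift or a turn outside -1 to 1 is refused whole. A call with a gripper value outside its range is refused whole. The fingers move at their own pace and stop on an object; "squeeze" is the grip in N (left out, the last holds). Time passes only in rows, so rows that repeat a pose let the fingers close. It gives the time, the measured TCP pose, the force, the opening and the grip force at its end, in the units of the state.
- robot.get_obs(): the state, without advancing time (a new reading comes with each control period).
- robot.camera(name): name is "scene" or "top"; returns a dict with "image" (400x640x3 uint8, red, green, blue), "intrinsics" (3x3 intrinsics, pixels), "dist_coeffs" ([k1, k2, p1, p2, k3] as OpenCV has them; the pictures are not rectified), "extrinsics" (4x4, takes a point from world to camera coordinates). Camera axes: x right, y up, looking along -z (the intrinsics and any distortion apply to the point x, -y, -z); pixel columns grow to the right and rows downward; lengths in m; the calibration is good to about 2 mm. A picture is of the moment at which its call begins. There is no depth.
- robot.hand_in(): hands the job in; it is judged then, once.
The state is a dict: "time": time; "q": joint angles; "joint_velocities": joint speeds; "joint_torque": joint torques, N m; "position": TCP position; "tool_rot": TCP orientation; "ft_force": force on the tool from outside, world axes, zero at the start; "moment": the same for the moment, N m; "grip_width": finger opening in m; "grip_force": force on a finger pad.
Only numpy, scipy, OpenCV 4.12 (cv2) and the standard library are available. Lean on these libraries where they do the work, as an engineer would, in place of code of your own. Each camera call takes 0.05 s, during which the arm holds its last target. There are 200 camera calls.

## Working session

There is one attempt and no reset: what is moved stays moved. The work goes in short steps, Python scripts to look and compute and a tool call to move; the robot and the scene stay as the last step left them, time stands still between calls to the robot, and variables do not carry over. Pictures are saved under pics/ and viewed, at most 10 in all, crops included, and the job is handed in when it is done.

Besides the shell and the picture viewer there is one more tool, called by a JSON object that holds its "op" and its "data", one argument or row to a line. move_arm: Moves the arm, as the interface text tells. Shifts and turns lie within -1 to 1; 1 stands for 100 mm of shift or 90 degrees of turn. Its arguments: {"type":"object","properties":{"moves":{"type":"string"},"squeeze":{"type":"number"}},"required":["moves"]}

```bash
mkdir -p pics; ls; cat > h.py <<'E'
from rig import robot
import numpy as np, cv2
from scipy.spatial.transform import Rotation as R
def snap(n,f=None):
    c=robot.camera(n)
    if f: cv2.imwrite('pics/'+f,c['image'][:,:,::-1])
    return c
def ray(c,uv):
    p=cv2.undistortPoints(np.array([[uv]],float),np.array(c['intrinsics']),np.array(c['dist_coeffs']))[0,0]
    E=np.array(c['extrinsics']);d=E[:3,:3].T@np.array([p[0],-p[1],-1]);o=-E[:3,:3].T@E[:3,3]
    return o,d
def onz(c,uv,z):
    o,d=ray(c,uv);return o+d*(z-o[2])/d[2]
def proj(c,P):
    E=np.array(c['extrinsics']);q=E[:3,:3]@np.array(P)+E[:3,3]
    r,_=cv2.projectPoints(np.array([[q[0],-q[1],-q[2]]]),np.zeros(3),np.zeros(3),np.array(c['intrinsics']),np.array(c['dist_coeffs']))
    return r[0,0]
E
python3 - <<'E'
from h import *
for n in('top','scene'):
    c=snap(n,n+'0.png');o,d=ray(c,(320,200));print(n,o.round(3),d.round(3),np.array(c['intrinsics'])[0,0])
o=robot.get_obs();print(o)
E
```

```text
pics
top [ 0.394 -0.026  1.072] [ 0.179  0.001 -0.984] 451.02552595864717
scene [-0.244 -0.526  0.66 ] [ 0.711  0.483 -0.511] 519.7294252008145
{'time': 0.1, 'q': array([ 1.05949221e+00,  5.28375255e-01,  1.43376657e+00, -3.59171416e-05,
        1.18142395e+00, -1.78504052e-01]), 'joint_velocities': array([-0.00046011, -0.00086627, -0.00425287, -0.0036714 ,  0.00030794,
       -0.00015354]), 'joint_torque': array([-4.94964643e-04, -4.40988743e+01, -1.77149534e+01,  6.34148740e-02,
        5.33806044e-02, -2.68686244e-05]), 'position': array([0.20384596, 0.59014283, 0.23267064]), 'tool_rot': array([ 1.65626367e-01,  9.86188082e-01, -9.34070759e-04, -3.17931369e-04]), 'ft_force': array([0.43689868, 0.17452674, 0.08809383]), 'moment': array([ 0.0118555 , -0.02343004,  0.05712402]), 'grip_force': 0.0, 'grip_width': 0.08702791801338422}
```

View pics/top0.png

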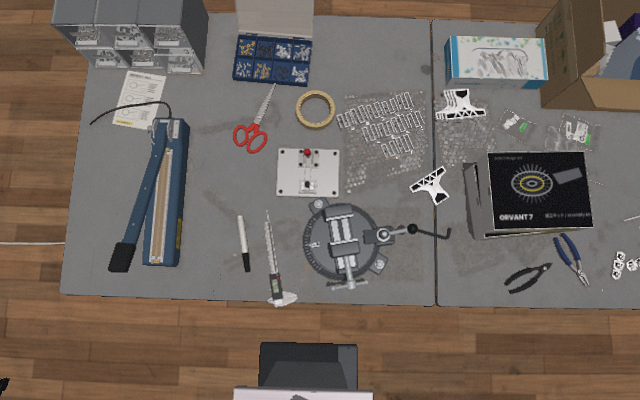

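View pics/scene0.png

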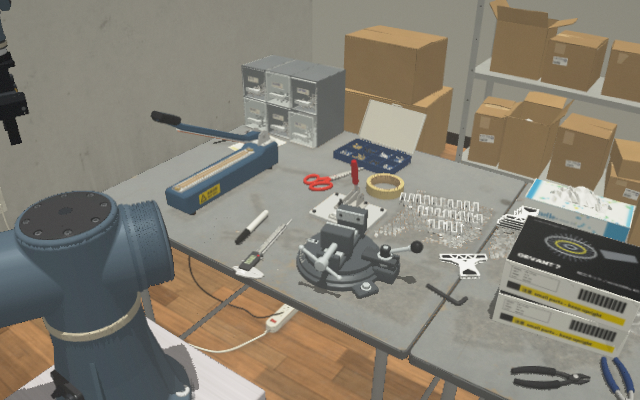

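The top view shows the vise at about (343,240), jaws along the image vertical, lever hub at (382,235), ball at (412,229), and the scale on the left. The scene view shows the ball at (416,247). I'll enlarge it for measuring.

```bash
python3 - <<'E'
from h import *
c=snap('top');im=c['image'][:,:,::-1]
cr=cv2.resize(im[190:300,285:455],None,fx=4.7,fy=4.7,interpolation=cv2.INTER_CUBIC);cv2.imwrite('pics/crop0.png',cr)
for uv,z in(((343,240),.026),((382,235),.0665),((412,229),.088)):print(onz(c,uv,z).round(4))
# ball dark blob
g=im.max(2);m=(g<45).astype(np.uint8);m[:, :400]=0;m[:,425:]=0;m[:215]=0;m[245:]=0
n,l,s,ct=cv2.connectedComponentsWithStats(m);print(s[1:],ct[1:])
s2=snap('scene');im2=s2['image'];g=im2.max(2);m=(g<45).astype(np.uint8);m[:, :400]=0;m[:,430:]=0;m[:230]=0;m[265:]=0
n,l,s,ct2=cv2.connectedComponentsWithStats(m);print(s[1:],ct2[1:])
E
```

```text
[ 0.4911 -0.0813  0.026 ]
[ 0.5009 -0.1664  0.0665]
[ 0.5137 -0.2297  0.088 ]
[[408 224  10  10  69]
 [419 230   6   3   8]] [[412.11594203 228.26086957]
 [421.         230.875     ]]
[] []
```

View pics/crop0.png

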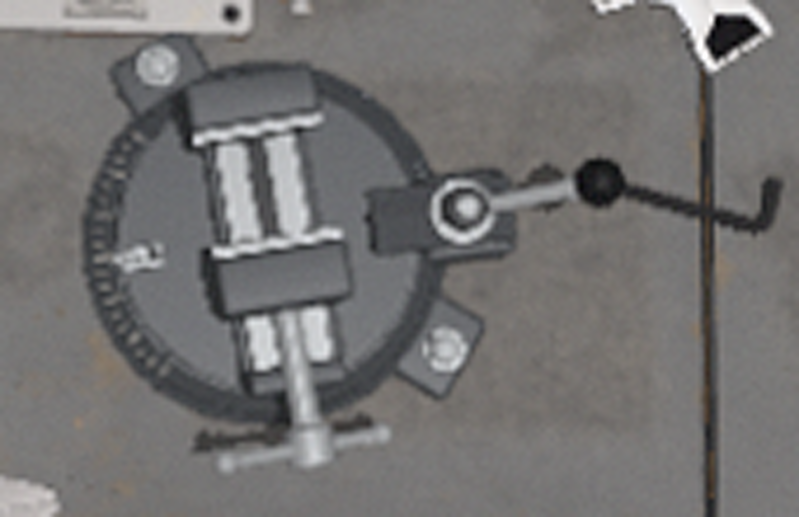

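The crop shows the hub at (465,205), ball at (599,182), pointer tip at (115,260), fixed jaw top at about (255,95), and foot circle centre at about (264,243).

```bash
python3 - <<'E'
from h import *
c=snap('top')
P=lambda x,y,z:onz(c,(285+x/4.7-.4,190+y/4.7-.4),z)
# foot circle from rim points, z~.0 to .02
rim=np.array([P(x,y,.015)[:2] for x,y in((82,250),(250,62),(345,78),(240,422),(190,408),(105,335),(100,175))])
A=np.c_[2*rim,np.ones(len(rim))];s=np.linalg.lstsq(A,(rim**2).sum(1),rcond=None)[0];C=s[:2];print('C',C,'r',np.sqrt(s[2]+C@C))
H=P(465,205,.0675)[:2];B=onz(c,(412.1,228.3),.088)[:2];T=P(115,260,.037)[:2]
J=np.array([P(x,y,.098)[:2] for x,y in((190,85),(312,68),(322,118),(195,138))])
print('hub',H,'ball',B,'tip',T,np.linalg.norm(T-C),'jaw',J,J.mean(0),'dist',np.linalg.norm(H-C),np.linalg.norm(B-H))
a=lambda v:np.degrees(np.arctan2(v[1],v[0]))
print('base -y dir',a(H-C),'lever',a(B-H),'tip dir',a(T-C),'tip-hub',a(T-H), 'jawdir',a(J.mean(0)-C))
# scale lines polar
im=cv2.cvtColor(c['image'],cv2.COLOR_RGB2GRAY)
E
```

```text
C [ 0.4900484  -0.07777932] r 0.09121306573378211
hub [ 0.5049305  -0.16973493] ball [ 0.51522089 -0.22990296] tip [ 0.47663516 -0.00316411] 0.07581124370056608 jaw [[ 0.5541292  -0.03682386]
 [ 0.56379034 -0.09354108]
 [ 0.54033802 -0.09857111]
 [ 0.52929698 -0.03978884]] [ 0.54688863 -0.06718122] dist 0.09315209129763743 0.06104165237407633
base -y dir -80.80695471444832 lever -80.29474672353334 tip dir 100.19095240473105 tip-hub 99.64078954547014 jawdir 10.561754063642738
```

{"op": "move_arm", "data": {
  "moves": "-0.96 -0.94 0 0 0 0.677 0; -0.96 -0.94 0 0 0 0.677 0; -0.96 -0.94 0 0 0 0.677 0; -0.96 -0.94 0 0 0 0.677 0; -0.96 -0.94 0 0 0 0.677 0; -0.96 -0.94 0 0 0 0.677 0; -0.96 -0.94 0 0 0 0.677 0; -0.96 -0.94 0 0 0 0.677 0; -0.96 -0.94 0 0 0 0.677 0"
}}

```text
time: 1.15
position: [0.2641, 0.4704, 0.2335]
tool_rot: [0.642, 0.767, -0.0, -0.0]
ft_force: [0.1, 0.4, -0.7]
grip_width: 0.023
grip_force: 0.0
```

{"op": "move_arm", "data": {
  "moves": "-0.46 0.12 0 0 0 0 0; -0.92 0.25 0 0 0 0 0; -0.92 0.25 0 0 0 0 0"
}}

```text
time: 1.45
position: [0.306, 0.3803, 0.2333]
tool_rot: [0.644, 0.765, -0.001, 0.001]
ft_force: [-0.2, 0.0, -0.2]
grip_width: 0.0026
grip_force: 0.0
```

{"op": "move_arm", "data": {
  "moves": "-0.46 0.12 0 0 0 0 0; -0.92 0.25 0 0 0 0 0; -0.92 0.25 0 0 0 0 0"
}}

```text
time: 1.75
position: [0.3475, 0.2948, 0.2336]
tool_rot: [0.644, 0.765, -0.0, 0.001]
ft_force: [-0.8, 0.6, -0.7]
grip_width: 0.0002
grip_force: 0.0
```

{"op": "move_arm", "data": {
  "moves": "-0.46 0.12 0 0 0 0 0; -0.92 0.25 0 0 0 0 0; -0.92 0.25 0 0 0 0 0"
}}

```text
time: 2.05
position: [0.3889, 0.2089, 0.2339]
tool_rot: [0.644, 0.765, 0.001, 0.001]
ft_force: [-1.1, 0.1, -0.4]
grip_width: 0.0003
grip_force: 0.0
```

{"op": "move_arm", "data": {
  "moves": "-0.46 0.05 0 0 0 0 0; -0.92 0.1 0 0 0 0 0; -0.92 0.1 0 0 0 0 0"
}}

```text
time: 2.35
position: [0.4142, 0.1202, 0.2339]
tool_rot: [0.644, 0.765, 0.0, 0.001]
ft_force: [0.9, 0.8, 0.6]
grip_width: 0.0005
grip_force: 0.0
```

{"op": "move_arm", "data": {
  "moves": "-0.46 0 0 0 0 0 0; -0.92 0 0 0 0 0 0; -0.92 0 0 0 0 0 0"
}}

```text
time: 2.65
position: [0.4301, 0.0296, 0.2339]
tool_rot: [0.644, 0.765, 0.0, 0.001]
ft_force: [0.5, 0.1, 0.7]
grip_width: 0.0004
grip_force: 0.0
```

{"op": "move_arm", "data": {
  "moves": "-0.46 0 0 0 0 0 0; -0.92 0 0 0 0 0 0; -0.92 0 0 0 0 0 0"
}}

```text
time: 2.95
position: [0.4466, -0.0611, 0.234]
tool_rot: [0.644, 0.765, 0.0, 0.002]
ft_force: [-0.3, 0.0, 0.5]
grip_width: 0.0006
grip_force: 0.0
```

{"op": "move_arm", "data": {
  "moves": "-0.46 0 0 0 0 0 0; -0.92 0 0 0 0 0 0; -0.92 0 0 0 0 0 0; -0.92 0 0 0 0 0 0"
}}

```text
time: 3.35
position: [0.4599, -0.1472, 0.2332]
tool_rot: [0.643, 0.766, 0.0, -0.001]
ft_force: [-0.6, 0.9, 0.2]
grip_width: 0.0003
grip_force: 0.0
```

{"op": "move_arm", "data": {
  "moves": "-0.47 0 0 0 0 0 0; -0.94 0 0 0 0 0 0; -0.94 0 0.3 0 0 0 0; -0.94 0 0.7 0 0 0 0; -0.94 0 0.7 0 0 0 0"
}}

```text
time: 3.85
position: [0.4729, -0.2362, 0.1593]
tool_rot: [0.642, 0.767, 0.0, -0.007]
ft_force: [-1.2, 0.8, 0.1]
grip_width: 0.0003
grip_force: 0.0
```

{"op": "move_arm", "data": {
  "moves": "0 0 0.4 0 0 0 0; 0 0 0.78 0 0 0 0; 0 0 0.78 0 0 0 0; 0 0 0.78 0 0 0 0"
}}

```text
time: 4.25
position: [0.4766, -0.2401, 0.0867]
tool_rot: [0.642, 0.767, 0.0, -0.0]
ft_force: [-0.1, -0.0, -0.5]
grip_width: 0.0005
grip_force: 0.0
```

```bash
python3 - <<'E'
from h import *
c=snap('scene');im=c['image'][:,:,::-1]
cv2.imwrite('pics/s1.png',cv2.resize(im[180:320,280:480],None,fx=4,fy=4,interpolation=cv2.INTER_CUBIC))
o=robot.get_obs();print(o['position'],o['q'],o['ft_force'],proj(c,o['position']))
E
```

```text
[ 0.47730378 -0.24104146  0.08757502] [-6.76854298e-01  6.28587387e-01  1.78186148e+00  2.71293367e-04
  7.28764212e-01 -8.53149831e-01] [0.58525519 0.3896522  0.28197301] [412.37446392 258.52315562]
```

View pics/s1.png

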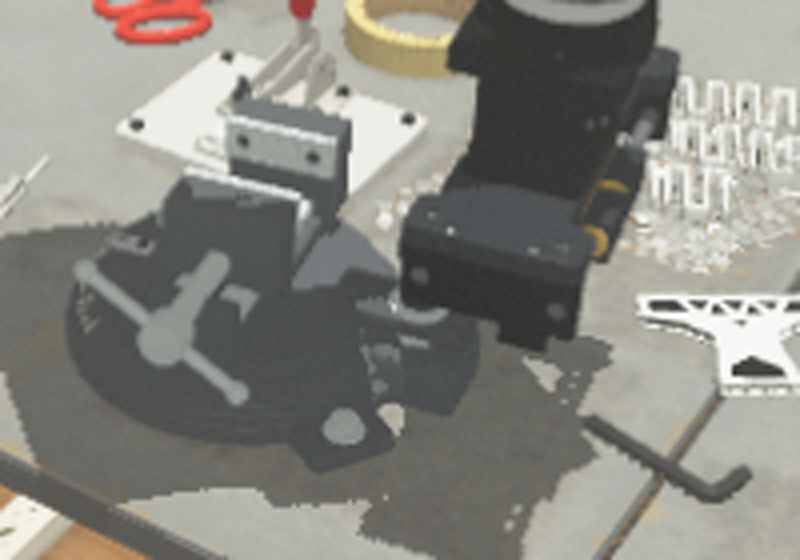

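{"op": "move_arm", "data": {
  "moves": "0 0.04 0 0 0 0 0; 0 0.08 0 0 0 0 0; 0.01 0.1 0 0 0 0 0; 0.01 0.12 0 0 0 0 0; 0.01 0.13 0 0 0 0 0; 0.01 0.13 0 0 0 0 0"
}}

```text
time: 4.9
position: [0.4888, -0.2383, 0.0856]
tool_rot: [0.643, 0.766, 0.0, 0.0]
ft_force: [-0.3, -0.2, -0.3]
grip_width: 0.0001
grip_force: 0.0
```

{"op": "move_arm", "data": {
  "moves": "-0.01 0.03 0 0 0 -0.03 0; -0.02 0.06 0 0 0 -0.06 0; -0.03 0.09 0 0 0 -0.08 0; -0.037 0.113 0 0 0 -0.111 0; -0.037 0.113 0 0 0 -0.111 0"
}}

```text
time: 5.4
position: [0.4995, -0.2398, 0.0853]
tool_rot: [0.573, 0.819, -0.0, -0.001]
ft_force: [-3.5, -1.2, 1.0]
grip_width: 0.0004
grip_force: 1.4
```

{"op": "move_arm", "data": {
  "moves": "-0.01 0.03 0 0 0 -0.03 0; -0.02 0.06 0 0 0 -0.06 0; -0.03 0.09 0 0 0 -0.08 0; -0.037 0.113 0 0 0 -0.111 0; -0.037 0.113 0 0 0 -0.111 0"
}}

```text
time: 5.9
position: [0.5124, -0.2394, 0.0854]
tool_rot: [0.5, 0.866, 0.0, -0.0]
ft_force: [-0.4, -1.0, 0.6]
grip_width: 0.0006
grip_force: 0.5
```

{"op": "move_arm", "data": {
  "moves": "-0.01 0.03 0 0 0 -0.03 0; -0.02 0.06 0 0 0 -0.06 0; -0.03 0.09 0 0 0 -0.08 0; -0.037 0.113 0 0 0 -0.111 0; -0.037 0.113 0 0 0 -0.111 0"
}}

```text
time: 6.4
position: [0.5243, -0.2371, 0.0855]
tool_rot: [0.423, 0.906, 0.0, 0.0]
ft_force: [-1.8, -0.8, 0.6]
grip_width: 0.0006
grip_force: 0.5
```

{"op": "move_arm", "data": {
  "moves": "-0.01 0.03 0 0 0 -0.03 0; -0.02 0.06 0 0 0 -0.06 0; -0.03 0.09 0 0 0 -0.08 0; -0.037 0.113 0 0 0 -0.111 0; -0.037 0.113 0 0 0 -0.111 0"
}}

```text
time: 6.9
position: [0.5354, -0.2327, 0.0856]
tool_rot: [0.343, 0.939, 0.0, 0.0]
ft_force: [-0.2, -1.1, 1.5]
grip_width: 0.0005
grip_force: 0.5
```

{"op": "move_arm", "data": {
  "moves": "-0.01 0.03 0 0 0 -0.03 0; -0.02 0.06 0 0 0 -0.06 0; -0.03 0.09 0 0 0 -0.08 0; -0.037 0.113 0 0 0 -0.111 0; -0.037 0.113 0 0 0 -0.111 0"
}}

```text
time: 7.4
position: [0.5455, -0.2264, 0.0856]
tool_rot: [0.26, 0.966, -0.0, 0.0]
ft_force: [-0.9, -0.1, 0.7]
grip_width: 0.0007
grip_force: 0.5
```

{"op": "move_arm", "data": {
  "moves": "-0.01 0.03 0 0 0 -0.03 0; -0.02 0.06 0 0 0 -0.06 0; -0.03 0.09 0 0 0 -0.08 0; -0.037 0.113 0 0 0 -0.111 0; -0.037 0.113 0 0 0 -0.111 0"
}}

```text
time: 7.9
position: [0.5544, -0.2184, 0.0856]
tool_rot: [0.175, 0.985, -0.0, 0.0]
ft_force: [-0.7, -1.1, 1.3]
grip_width: 0.0009
grip_force: 0.5
```

{"op": "move_arm", "data": {
  "moves": "-0.01 0.03 0 0 0 -0.03 0; -0.02 0.06 0 0 0 -0.06 0; -0.03 0.09 0 0 0 -0.08 0; -0.03 0.1 0 0 0 -0.1 0; -0.03 0.1 0 0 0 -0.1 0"
}}

```text
time: 8.4
position: [0.5609, -0.2103, 0.0857]
tool_rot: [0.096, 0.995, -0.0, 0.001]
ft_force: [1.0, -1.0, 0.7]
grip_width: 0.0004
grip_force: 0.8
```

{"op": "move_arm", "data": {
  "moves": "0 -0.2 0 0 0 0 0; 0 -0.3 -0.3 0 0 0 0; -0.3 -0.8 -0.8 0 0 0 0; -0.6 -1 -1 0 0 0 0; -1 -1 -1 0 0 0 0; -1 -1 -1 0 0 0 0"
}}

```text
time: 9.0
position: [0.6451, -0.3312, 0.1883]
tool_rot: [0.097, 0.995, -0.002, 0.006]
ft_force: [-0.7, -0.8, -0.5]
grip_width: 0.0
grip_force: 0.0
```

```bash
python3 - <<'E'
from h import *
c=snap('top');im=c['image'][:,:,::-1]
cv2.imwrite('pics/crop1.png',cv2.resize(im[190:300,285:455],None,fx=4.7,fy=4.7,interpolation=cv2.INTER_CUBIC))
g=im.max(2);m=(g<45).astype(np.uint8);m[:, :385]=0;m[:,425:]=0;m[:190]=0;m[245:]=0
n,l,s,ct=cv2.connectedComponentsWithStats(m);print(s[1:],ct[1:])
o=robot.get_obs();print(o['position'],o['tool_rot'])
E
```

```text
[[414 228  11  17  37]] [[419.56756757 236.67567568]]
[ 0.64184004 -0.3287564   0.18619665] [ 9.68085220e-02  9.95300851e-01 -4.49942096e-04  2.03088100e-03]
```

View pics/crop1.png

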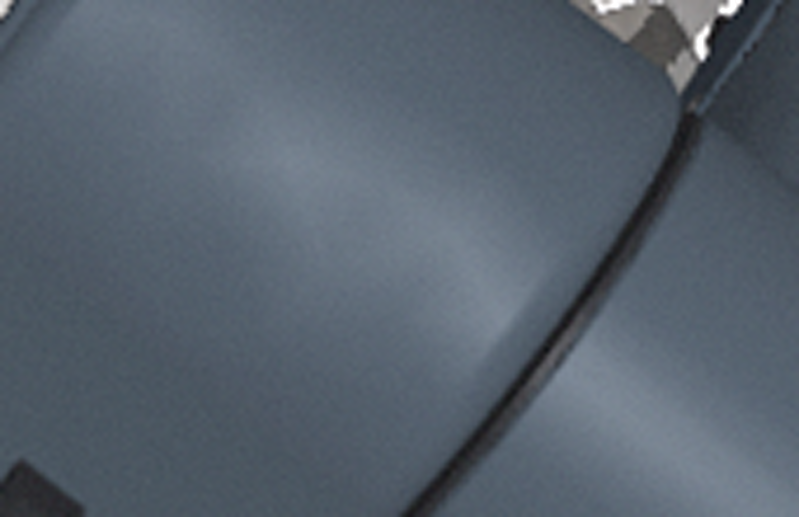

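{"op": "move_arm", "data": {
  "moves": "0.1 0.4 0 0 0 0.09 0.65; 0.4 0.8 0 0 0 0.19 0.65; 0.7 0.95 0 0 0 0.28 0.65; 0.7 0.95 0 0 0 0.767 0.65; 0.7 0.95 0 0 0 0.767 0.65; 0.7 0.95 0 0 0 0.767 0.65; 0.7 0.95 0 0 0 0.767 0.65; 0.7 0.95 0 0 0 0.767 0.65; 0.7 0.95 0 0 0 0.767 0.65; 0.7 0.95 0 0 0 0.767 0.65"
}}

```text
time: 10.05
position: [0.5874, -0.2197, 0.1848]
tool_rot: [0.642, 0.766, -0.0, -0.001]
ft_force: [0.8, -0.4, -0.0]
grip_width: 0.0562
grip_force: 0.0
```

{"op": "move_arm", "data": {
  "moves": "0.4 -0.04 0 0 0 0 0.65; 0.8 -0.08 0 0 0 0 0.65; 0.8 -0.08 0 0 0 0 0.65"
}}

```text
time: 10.35
position: [0.5634, -0.138, 0.1847]
tool_rot: [0.641, 0.767, -0.0, -0.004]
ft_force: [0.5, -0.3, 0.1]
grip_width: 0.0561
grip_force: 0.0
```

{"op": "move_arm", "data": {
  "moves": "0.4 -0.04 0 0 0 0 0.65; 0.8 -0.08 0 0 0 0 0.65; 0.8 -0.08 0 0 0 0 0.65; 0.8 -0.08 0 0 0 0 0.65"
}}

```text
time: 10.75
position: [0.5453, -0.0655, 0.1856]
tool_rot: [0.642, 0.767, -0.0, 0.0]
ft_force: [0.3, -0.2, 0.7]
grip_width: 0.0567
grip_force: 0.0
```

```bash
python3 - <<'E'
from h import *
c=snap('scene');im=c['image'][:,:,::-1]
cv2.imwrite('pics/s2.png',cv2.resize(im[130:320,280:480],None,fx=3.1,fy=3.1,interpolation=cv2.INTER_CUBIC))
o=robot.get_obs();print(o['position'],o['tool_rot'],o['q'])
E
```

```text
[ 0.54592137 -0.06640185  0.18570547] [6.42743092e-01 7.66081542e-01 1.86813387e-05 6.23550390e-04] [-3.24042584e-01  4.89655956e-01  1.67191444e+00 -5.07166560e-04
  9.78847790e-01 -4.98408666e-01]
```

View pics/s2.png

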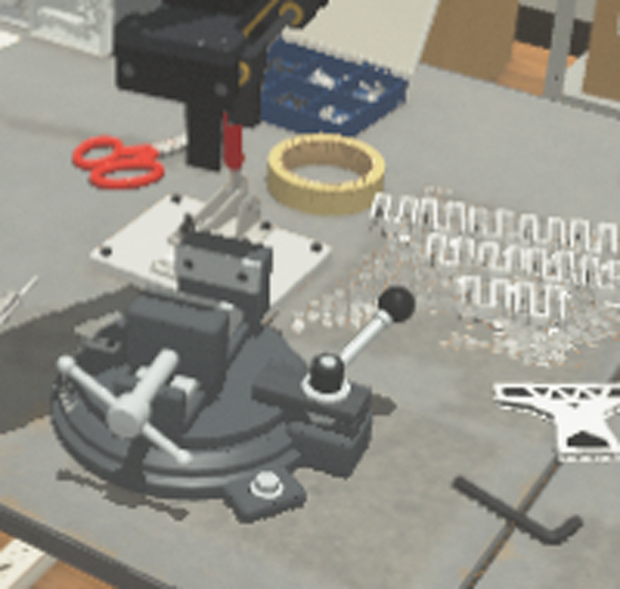

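The lever now points away at crop (395,300), the head hasn't moved, and the gripper stands above the fixed jaw. Descending.

{"op": "move_arm", "data": {
  "moves": "-0.02 0.02 0.4 0 0 0 0.65; -0.02 0.02 0.6 0 0 0 0.65; -0.02 0.02 0.8 0 0 0 0.65; -0.02 0.02 0.8 0 0 0 0.65"
}}

```text
time: 11.2
position: [0.5466, -0.0686, 0.1031]
tool_rot: [0.644, 0.765, -0.001, -0.002]
ft_force: [0.8, 0.0, 1.0]
grip_width: 0.0567
grip_force: 0.0
```

{"op": "move_arm", "data": {
  "moves": "0 0 0.12 0 0 0 0.65; 0 0 0.25 0 0 0 0.65; 0 0 0.25 0 0 0 0.65"
}}

```text
time: 11.5
position: [0.547, -0.0677, 0.0793]
tool_rot: [0.643, 0.765, -0.0, -0.001]
ft_force: [-0.7, 0.4, -0.2]
grip_width: 0.0563
grip_force: 0.0
```

{"op": "move_arm", "data": {
  "moves": "0 0 0 0 0 0 0.3; 0 0 0 0 0 0 0.25; 0 0 0 0 0 0 0.25; 0 0 0 0 0 0 0.25; 0 0 0 0 0 0 0.25",
  "squeeze": 12
}}

```text
time: 12.0
position: [0.5478, -0.0676, 0.081]
tool_rot: [0.643, 0.766, -0.0, 0.0]
ft_force: [-1.1, 0.4, 2.1]
grip_width: 0.0301
grip_force: 12.0
```

```bash
python3 - <<'E'
from h import *
o=robot.get_obs();print(o['position'],o['tool_rot'],o['ft_force'],o['moment'])
C=np.array([.490,-.078])
print(o['position'][:2]-C)
E
```

```text
[ 0.54779077 -0.06760452  0.08098024] [ 6.43026106e-01  7.65844208e-01 -3.66045913e-05  2.73933269e-04] [-1.14199638  0.43142237  2.0879711 ] [-0.03857026  0.12375082  0.15499298]
[0.05779077 0.01039548]
```

{"op": "move_arm", "data": {
  "moves": "0.02 0 0 0 0 -0.02 0.25; 0.04 0 0 0 0 -0.04 0.25; 0.052 0 0 0 0 -0.056 0.25; 0.052 0 0 0 0 -0.056 0.25",
  "squeeze": 20
}}

```text
time: 12.4
position: [0.5467, -0.0632, 0.081]
tool_rot: [0.608, 0.794, -0.001, 0.0]
ft_force: [-2.9, -4.0, 5.2]
grip_width: 0.0296
grip_force: 20.0
```

{"op": "move_arm", "data": {
  "moves": "0.02 0 0 0 0 -0.022 0.25; 0.04 0 0 0 0 -0.044 0.25; 0.062 0 0 0 0 -0.067 0.25; 0.082 -0.01 0 0 0 -0.089 0.25; 0.103 -0.01 0 0 0 -0.111 0.25; 0.103 -0.01 0 0 0 -0.111 0.25"
}}

```text
time: 13.0
position: [0.5431, -0.0536, 0.0809]
tool_rot: [0.537, 0.844, -0.001, 0.0]
ft_force: [-2.7, -4.8, 3.6]
grip_width: 0.0295
grip_force: 20.0
```

{"op": "move_arm", "data": {
  "moves": "0.02 0 0 0 0 -0.022 0.25; 0.04 0 0 0 0 -0.044 0.25; 0.062 0 0 0 0 -0.067 0.25; 0.082 -0.01 0 0 0 -0.089 0.25; 0.103 -0.01 0 0 0 -0.111 0.25; 0.103 -0.01 0 0 0 -0.111 0.25"
}}

```text
time: 13.6
position: [0.5379, -0.045, 0.081]
tool_rot: [0.461, 0.887, -0.001, 0.001]
ft_force: [-2.4, -6.0, 4.0]
grip_width: 0.03
grip_force: 20.0
```

```bash
python3 - <<'E'
from h import *
c=snap('top','top2.png');s=snap('scene','scene2.png')
a=cv2.resize(c['image'][195:285,280:360,::-1],None,fx=5.2,fy=5.2,interpolation=cv2.INTER_CUBIC)
b=cv2.resize(s['image'][215:305,290:360,::-1],None,fx=5.2,fy=5.2,interpolation=cv2.INTER_CUBIC)
cv2.imwrite('pics/both2.png',np.hstack([a,b]));print(a.shape,b.shape)
E
```

```text
(468, 416, 3) (468, 364, 3)
```

View pics/both2.png

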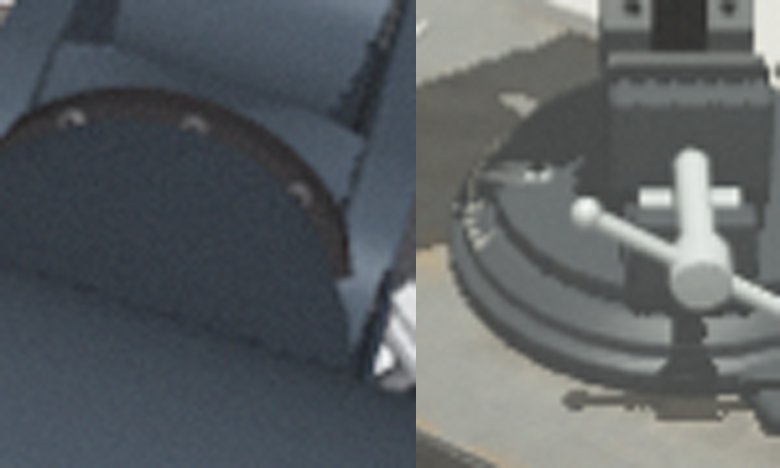

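The top view is blocked by the arm. The scene view shows the pointer tip at crop (487,177). I'll get the scale phase from the clear first top picture.

```bash
cat >> h.py <<'E'
def polar(c,img,C,rs,angs,z):
    # mean brightness over radii at world angles (deg)
    g=cv2.cvtColor(img,cv2.COLOR_BGR2GRAY).astype(np.float32)
    out=np.zeros((len(rs),len(angs)))
    for i,r in enumerate(rs):
        zz=z(r) if callable(z) else z
        m=np.array([proj(c,[C[0]+r*np.cos(t),C[1]+r*np.sin(t),zz]) for t in np.radians(angs)],np.float32)
        out[i]=cv2.remap(g,m[:,0].reshape(1,-1),m[:,1].reshape(1,-1),cv2.INTER_LINEAR)[0]
    return out
def comb(angs,p,lo,hi):
    k=(angs>lo)&(angs<hi);a=angs[k];q=p[k]-cv2.GaussianBlur(p[k].reshape(1,-1),(0,0),14)[0]
    F=np.sum(q*np.exp(-1j*2*np.pi*a/5));return -(-np.angle(F)*5/2/np.pi)%5*-1%5, abs(F)/np.abs(q).sum()
E
python3 - <<'E'
from h import *
c=snap('top');img=cv2.imread('pics/top0.png')
angs=np.arange(40,160,.25)
for C in((.490,-.078),(.4905,-.079)):
  for r in(.079,.081,.083,.085):
    p=polar(c,img,C,[r],angs,.0235)[0]
    print(C,r,[np.round(comb(angs,p,lo,hi),2) for lo,hi in((57,97),(104,142),(57,142))])
p=polar(c,img,(.490,-.078),[.080,.082,.084],angs,.0235).mean(0)
from scipy.signal import find_peaks
k=find_peaks(p,prominence=4)[0];print([(angs[i],int(p[i])) for i in k])
# long lines / ends: inner radius
p=polar(c,img,(.490,-.078),[.070,.072,.074],angs,.037).mean(0)
k=find_peaks(p,prominence=6)[0];print('ptr',[(angs[i],int(p[i])) for i in k])
E
```

```text
(0.49, -0.078) 0.079 [array([2.62, 0.2 ]), array([2.48, 0.33]), array([2.7 , 0.26])]
(0.49, -0.078) 0.081 [array([2.99, 0.42]), array([2.79, 0.57]), array([2.92, 0.51])]
(0.49, -0.078) 0.083 [array([3.17, 0.69]), array([2.9 , 0.73]), array([3.04, 0.71])]
(0.49, -0.078) 0.085 [array([3.18, 0.71]), array([2.81, 0.77]), array([2.99, 0.73])]
(0.4905, -0.079) 0.079 [array([2.82, 0.13]), array([2.36, 0.33]), array([2.85, 0.18])]
(0.4905, -0.079) 0.081 [array([3.54, 0.29]), array([2.54, 0.41]), array([3.05, 0.31])]
(0.4905, -0.079) 0.083 [array([3.67, 0.64]), array([2.76, 0.64]), array([3.18, 0.56])]
(0.4905, -0.079) 0.085 [array([3.72, 0.71]), array([2.85, 0.76]), array([3.22, 0.65])]
[(np.float64(53.0), 103), (np.float64(58.5), 81), (np.float64(63.25), 87), (np.float64(68.25), 109), (np.float64(73.0), 78), (np.float64(82.75), 96), (np.float64(89.0), 83), (np.float64(93.75), 90), (np.float64(98.5), 117), (np.float64(103.5), 86), (np.float64(108.25), 94), (np.float64(112.75), 103), (np.float64(118.25), 86), (np.float64(123.0), 86), (np.float64(127.75), 112), (np.float64(133.0), 82), (np.float64(137.75), 96), (np.float64(143.0), 102)]
ptr [(np.float64(59.0), 103), (np.float64(70.25), 102), (np.float64(99.5), 163), (np.float64(125.25), 111)]
```

{"op": "move_arm", "data": {
  "moves": "0.017 0 0 0 0 -0.018 0.25; 0.033 0 0 0 0 -0.0356 0.25; 0.033 0 0 0 0 -0.0356 0.25; 0.033 0 0 0 0 -0.0356 0.25"
}}

```text
time: 14.15
position: [0.536, -0.0425, 0.081]
tool_rot: [0.436, 0.9, -0.001, 0.0]
ft_force: [-3.6, -6.2, 3.9]
grip_width: 0.0296
grip_force: 20.0
```

{"op": "move_arm", "data": {
  "moves": "0.033 0 0 0 0 -0.0356 0.65; 0 0 0 0 0 0 0.65; 0 0 0 0 0 0 0.65; 0 0 -0.3 0 0 0 0.65; 0 0 -0.7 0 0 0 0.65; 0 0 -1 0 0 0 0.65; 0 0 -1 0 0 0 0.65"
}}

```text
time: 14.85
position: [0.539, -0.0413, 0.1845]
tool_rot: [0.437, 0.9, 0.001, 0.004]
ft_force: [-0.2, 0.2, 0.1]
grip_width: 0.0565
grip_force: 0.0
```

{"op": "move_arm", "data": {
  "moves": "0.4 0.13 0 0 0 0 0.2; 0.8 0.26 0 0 0 0 0; 0.8 0.26 0 0 0 0 0"
}}

```text
time: 15.15
position: [0.5029, 0.0422, 0.1793]
tool_rot: [0.435, 0.9, -0.0, -0.003]
ft_force: [-0.2, 0.3, 0.0]
grip_width: 0.04
grip_force: 0.0
```

{"op": "move_arm", "data": {
  "moves": "0.4 0.13 0 0 0 0 0; 0.8 0.26 0 0 0 0 0; 0.8 0.26 0 0 0 0 0"
}}

```text
time: 15.45
position: [0.4748, 0.1203, 0.1794]
tool_rot: [0.435, 0.9, -0.0, -0.002]
ft_force: [0.1, 0.1, 0.1]
grip_width: 0.0164
grip_force: 0.0
```

{"op": "move_arm", "data": {
  "moves": "0.4 0.13 0 0 0 0 0; 0.8 0.26 0 0 0 0 0; 0.8 0.26 0 0 0 0 0"
}}

```text
time: 15.75
position: [0.447, 0.1986, 0.1797]
tool_rot: [0.435, 0.9, -0.0, -0.001]
ft_force: [0.0, -0.5, 0.4]
grip_width: 0.0013
grip_force: 0.0
```

```bash
python3 - <<'E'
from h import *
from scipy.signal import find_peaks
c=snap('top','top3.png');img=cv2.imread('pics/top3.png')
cv2.imwrite('pics/crop3.png',cv2.resize(img[190:300,285:455],None,fx=4.7,fy=4.7,interpolation=cv2.INTER_CUBIC))
angs=np.arange(40,160,.25);C=(.490,-.078)
p=polar(c,img,C,[.080,.082,.084],angs,.0235).mean(0)
k=find_peaks(p,prominence=4)[0];print([(float(angs[i]),int(p[i])) for i in k])
for r in(.064,.068,.072,.076):
  p=polar(c,img,C,[r],angs,.037)[0]
  q=np.clip(p-p.max()*.75,0,None);print(r,'ptr',angs[p.argmax()],(q*angs).sum()/q.sum(),p.max())
  p=polar(c,cv2.imread('pics/top0.png'),C,[r],angs,.037)[0]
  q=np.clip(p-p.max()*.75,0,None);print(r,'   ptr0',angs[p.argmax()],(q*angs).sum()/q.sum(),p.max())
o=robot.get_obs();print(o['position'],o['tool_rot'])
E
```

```text
[(53.25, 86), (63.5, 92), (68.25, 115), (73.0, 84), (82.75, 103), (89.0, 88), (93.75, 96), (98.5, 125), (103.5, 90), (108.25, 100), (112.75, 110), (118.25, 93), (123.0, 91), (127.75, 118), (133.0, 89), (137.75, 102), (143.0, 108)]
0.064 ptr 130.0 128.52955405258405 214.306640625
0.064    ptr0 97.75 99.26251180094687 204.75
0.068 ptr 131.25 128.3926807571016 202.875
0.068    ptr0 103.25 101.16628445910322 190.625
0.072 ptr 126.25 127.96589896224613 194.15625
0.072    ptr0 102.5 101.3590316039979 161.02734375
0.076 ptr 127.75 128.24869493421403 156.6015625
0.076    ptr0 100.25 99.70818642905276 158.875
[0.44830368 0.19698103 0.17985209] [ 4.35212254e-01  9.00327681e-01 -3.73336385e-04 -4.69619256e-04]
```

View pics/crop3.png

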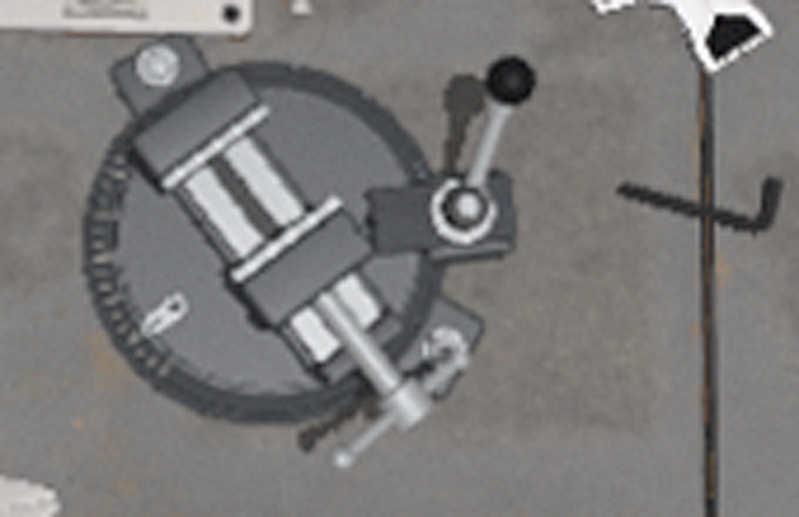

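The pointer tip (crop 150,328) stands at 128.2° with the 30 line at about 128.0°. I'll check that with the jaw edges and measure the ball.

```bash
python3 - <<'E'
from h import *
c=snap('top');P=lambda x,y,z:onz(c,(285+x/4.7-.4,190+y/4.7-.4),z)[:2]
a=lambda v:np.degrees(np.arctan2(v[1],v[0]))
for p,q in(((265,112),(165,183)),((340,202),(233,277))):print('head y dir',a(P(*q,.098)-P(*p,.098)))
print('spindle',a(P(330,300,.075)-P(405,400,.075)), 'ptr axis',a(P(150,328,.038)-P(185,300,.038)))
H=P(465,205,.0675);B=P(510,80,.088);print(H,B,a(B-H),np.linalg.norm(B-H))
E
```

```text
head y dir 127.1269093061176
head y dir 126.44504332929355
spindle 38.099938132705944 ptr axis 130.1366482132052
[ 0.5049305  -0.16973493] [ 0.56246373 -0.18788047] -17.504871592154686 0.06032688293373684
```

{"op": "move_arm", "data": {
  "moves": "-0.44 -0.14 0 0 0 0 0; -0.88 -0.29 0 0 0 0 0; -0.88 -0.29 0 0 0 0 0"
}}

```text
time: 16.15
position: [0.4845, 0.1028, 0.1805]
tool_rot: [0.44, 0.898, -0.0, 0.002]
ft_force: [0.0, 0.4, 0.0]
grip_width: 0.0002
grip_force: 0.0
```

{"op": "move_arm", "data": {
  "moves": "-0.44 -0.14 0 0 0 0 0; -0.88 -0.29 0 0 0 0 0; -0.88 -0.29 0 0 0 0 0"
}}

```text
time: 16.45
position: [0.5158, 0.0154, 0.1806]
tool_rot: [0.44, 0.898, -0.0, 0.003]
ft_force: [-0.2, -0.1, -0.2]
grip_width: 0.0007
grip_force: 0.0
```

{"op": "move_arm", "data": {
  "moves": "-0.44 -0.14 0 0 0 0 0; -0.88 -0.29 0 0 0 0 0; -0.88 -0.29 0 0 0 0 0"
}}

```text
time: 16.75
position: [0.5469, -0.0714, 0.1807]
tool_rot: [0.44, 0.898, -0.0, 0.003]
ft_force: [0.5, 0.5, 0.1]
grip_width: 0.0005
grip_force: 0.0
```

{"op": "move_arm", "data": {
  "moves": "-0.44 -0.14 0 0 0 -0.09 0; -0.88 -0.29 0 0 0 -0.18 0; -0.88 -0.29 0 0 0 -0.27 0; -0.88 -0.29 0 0 0 -0.379 0; -0.88 -0.29 0 0 0 -0.379 0; -0.88 -0.29 0 0 0 -0.379 0"
}}

```text
time: 17.35
position: [0.5748, -0.1522, 0.1802]
tool_rot: [0.156, 0.988, 0.0, -0.001]
ft_force: [-0.3, 0.5, -0.3]
grip_width: 0.0003
grip_force: 0.0
```

```bash
python3 - <<'E'
from h import *
o=robot.get_obs();print(o['position'],o['tool_rot'],o['q'],o['ft_force'])
xa=2*np.arctan2(o['tool_rot'][1],o['tool_rot'][0]);x=np.array([np.cos(xa),np.sin(xa)]);y=np.array([x[1],-x[0]])
D=np.array([.5767,-.1515])-o['position'][:2];print(np.degrees(xa)-90,D@x,D@y)
E
```

```text
[ 0.57476623 -0.15224135  0.18018289] [ 1.55637837e-01  9.87813989e-01  2.64959435e-04 -5.62585589e-04] [-4.46808562e-01  5.51874824e-01  1.56257472e+00  2.16458215e-04
  1.02837294e+00 -1.70517043e+00] [-0.26429024  0.5253618  -0.27511735]
72.09241542075716 -0.0016121286702715453 0.0013000375809295015
```

{"op": "move_arm", "data": {
  "moves": "0 0 0.4 0 0 0 0; 0 0 0.7 0 0 0 0; 0 0 0.95 0 0 0 0; 0 0 0.95 0 0 0 0; 0 0 0.95 0 0 0 0"
}}

```text
time: 17.85
position: [0.5753, -0.1523, 0.0856]
tool_rot: [0.155, 0.988, 0.0, -0.0]
ft_force: [0.4, 0.5, -0.4]
grip_width: 0.0003
grip_force: 0.0
```

{"op": "move_arm", "data": {
  "moves": "-0.01 -0.04 0 0 0 0 0; -0.01 -0.08 0 0 0 0 0; -0.01 -0.1 0 0 0 0 0; -0.01 -0.11 0 0 0 0 0; -0.01 -0.11 0 0 0 0 0"
}}

```text
time: 18.35
position: [0.573, -0.1638, 0.086]
tool_rot: [0.155, 0.988, -0.0, 0.0]
ft_force: [-0.0, 0.1, 0.3]
grip_width: 0.0003
grip_force: 0.0
```

{"op": "move_arm", "data": {
  "moves": "-0.01 -0.03 0 0 0 0.03 0; -0.02 -0.06 0 0 0 0.06 0; -0.03 -0.09 0 0 0 0.08 0; -0.037 -0.113 0 0 0 0.111 0; -0.037 -0.113 0 0 0 0.111 0"
}}

```text
time: 18.85
position: [0.573, -0.1755, 0.0855]
tool_rot: [0.24, 0.971, 0.0, -0.0]
ft_force: [0.5, 0.7, -0.9]
grip_width: -0.0001
grip_force: 0.0
```

{"op": "move_arm", "data": {
  "moves": "-0.01 -0.03 0 0 0 0.03 0; -0.02 -0.06 0 0 0 0.06 0; -0.03 -0.09 0 0 0 0.08 0; -0.037 -0.113 0 0 0 0.111 0; -0.037 -0.113 0 0 0 0.111 0"
}}

```text
time: 19.35
position: [0.5711, -0.1874, 0.0855]
tool_rot: [0.323, 0.946, -0.0, 0.0]
ft_force: [0.2, 0.0, 0.2]
grip_width: 0.0006
grip_force: 0.1
```

{"op": "move_arm", "data": {
  "moves": "-0.01 -0.03 0 0 0 0.03 0; -0.02 -0.06 0 0 0 0.06 0; -0.03 -0.09 0 0 0 0.08 0; -0.037 -0.113 0 0 0 0.111 0; -0.037 -0.113 0 0 0 0.111 0"
}}

```text
time: 19.85
position: [0.5669, -0.1986, 0.0856]
tool_rot: [0.404, 0.915, -0.0, -0.0]
ft_force: [-0.8, -0.2, 0.0]
grip_width: 0.0002
grip_force: 0.1
```

{"op": "move_arm", "data": {
  "moves": "-0.01 -0.03 0 0 0 0.03 0; -0.02 -0.06 0 0 0 0.06 0; -0.03 -0.09 0 0 0 0.08 0; -0.037 -0.113 0 0 0 0.111 0"
}}

```text
time: 20.25
position: [0.5612, -0.2089, 0.0856]
tool_rot: [0.483, 0.876, -0.0, 0.0]
ft_force: [-0.1, -0.4, 0.1]
grip_width: 0.0006
grip_force: 0.5
```

```bash
python3 - <<'E'
from h import *
c=snap('scene');im=c['image'][:,:,::-1]
cv2.imwrite('pics/s4.png',cv2.resize(im[170:320,290:470],None,fx=3.9,fy=3.9,interpolation=cv2.INTER_CUBIC))
E
```

```text
(no output)
```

View pics/s4.png

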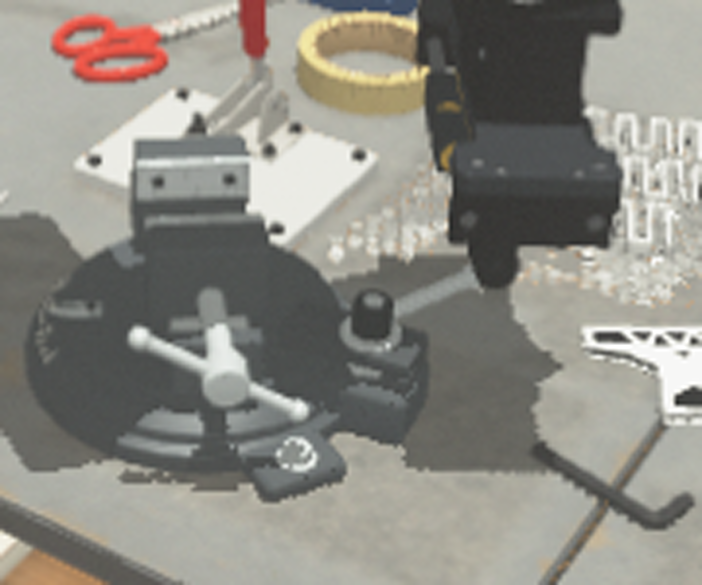

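The ball sits against the finger at (495,265) and the lever is following. I'll continue, watching the force.

{"op": "move_arm", "data": {
  "moves": "-0.01 -0.03 0 0 0 0.03 0; -0.02 -0.06 0 0 0 0.06 0; -0.03 -0.09 0 0 0 0.08 0; -0.035 -0.113 0 0 0 0.111 0; -0.035 -0.113 0 0 0 0.111 0"
}}

```text
time: 20.8
position: [0.5533, -0.2179, 0.0856]
tool_rot: [0.557, 0.831, -0.0, -0.0]
ft_force: [0.6, 0.6, -0.6]
grip_width: 0.0007
grip_force: 0.1
```

{"op": "move_arm", "data": {
  "moves": "-0.01 -0.02 0 0 0 0.02 0; -0.01 -0.04 0 0 0 0.04 0; -0.017 -0.056 0 0 0 0.056 0; -0.017 -0.056 0 0 0 0.056 0"
}}

```text
time: 21.2
position: [0.5487, -0.2215, 0.0856]
tool_rot: [0.593, 0.805, -0.0, -0.0]
ft_force: [1.0, 0.5, 0.8]
grip_width: 0.0005
grip_force: 0.2
```

{"op": "move_arm", "data": {
  "moves": "-0.01 -0.02 0 0 0 0.02 0; -0.01 -0.04 0 0 0 0.04 0; -0.017 -0.056 0 0 0 0.056 0; -0.017 -0.056 0 0 0 0.056 0"
}}

```text
time: 21.6
position: [0.5438, -0.2248, 0.0855]
tool_rot: [0.628, 0.778, -0.0, -0.0]
ft_force: [0.5, -1.1, -0.7]
grip_width: 0.0003
grip_force: 0.3
```

{"op": "move_arm", "data": {
  "moves": "-0.01 -0.02 0 0 0 0.02 0; -0.01 -0.04 0 0 0 0.04 0; -0.017 -0.056 0 0 0 0.056 0; -0.017 -0.056 0 0 0 0.056 0"
}}

```text
time: 22.0
position: [0.5392, -0.2278, 0.0856]
tool_rot: [0.662, 0.75, 0.0, 0.0]
ft_force: [2.3, -0.7, -0.4]
grip_width: 0.0005
grip_force: 1.0
```

{"op": "move_arm", "data": {
  "moves": "-0.01 -0.02 0 0 0 0.02 0; -0.01 -0.04 0 0 0 0.04 0; -0.017 -0.056 0 0 0 0.056 0; -0.017 -0.056 0 0 0 0.056 0"
}}

```text
time: 22.4
position: [0.5341, -0.2305, 0.0857]
tool_rot: [0.694, 0.72, 0.0, 0.001]
ft_force: [4.8, -1.1, -2.0]
grip_width: 0.0003
grip_force: 2.0
```

{"op": "move_arm", "data": {
  "moves": "-0.01 -0.02 0 0 0 0.02 0; -0.01 -0.04 0 0 0 0.04 0; -0.017 -0.056 0 0 0 0.056 0; -0.017 -0.056 0 0 0 0.056 0"
}}

```text
time: 22.8
position: [0.5291, -0.2327, 0.0858]
tool_rot: [0.725, 0.688, 0.0, 0.001]
ft_force: [4.7, -2.2, -3.1]
grip_width: 0.0006
grip_force: 2.6
```

{"op": "move_arm", "data": {
  "moves": "-0.01 -0.02 0 0 0 0.02 0; -0.01 -0.04 0 0 0 0.04 0; -0.015 -0.056 0 0 0 0.056 0; -0.015 -0.056 0 0 0 0.056 0"
}}

```text
time: 23.2
position: [0.5242, -0.2344, 0.0858]
tool_rot: [0.755, 0.656, 0.001, 0.002]
ft_force: [6.3, -4.0, -4.4]
grip_width: 0.0008
grip_force: 3.3
```

{"op": "move_arm", "data": {
  "moves": "0 -0.02 0 0 0 0.02 0; -0.01 -0.033 0 0 0 0.033 0; -0.01 -0.033 0 0 0 0.033 0"
}}

```text
time: 23.5
position: [0.5213, -0.2352, 0.0859]
tool_rot: [0.772, 0.636, 0.001, 0.003]
ft_force: [6.9, -2.6, -3.9]
grip_width: 0.0001
grip_force: 3.8
```

```bash
cat > st.py <<'E'
from h import *
o=robot.get_obs();r=o['tool_rot'];xa=2*np.arctan2(r[1],r[0]);x=np.array([np.cos(xa),np.sin(xa)]);y=np.array([x[1],-x[0]])
F=o['ft_force'];d=o['position'][:2]-np.array([.505,-.170])
print('phi',np.degrees(xa)-180,'Ft',F[:2]@y,'Fr',F[:2]@x,F[2],'r',-d@x,'d',d@y,o['time'])
E
python3 st.py
```

```text
phi -100.99680432231806 Ft 7.246627433650989 Fr -1.2130101049319746 -3.884299226869386 r 0.06092887722683066 d 0.02842692727814656 23.5
```

{"op": "move_arm", "data": {
  "moves": "0 -0.02 0 0 0 0.02 0; -0.01 -0.04 0 0 0 0.04 0; -0.016 -0.056 0 0 0 0.056 0; -0.016 -0.056 0 0 0 0.056 0"
}}

```text
time: 23.9
position: [0.5161, -0.2364, 0.086]
tool_rot: [0.799, 0.602, 0.001, 0.004]
ft_force: [9.2, -4.7, -5.7]
grip_width: 0.0007
grip_force: 4.4
```

{"op": "move_arm", "data": {
  "moves": "0 -0.02 0 0 0 0.02 0; -0.01 -0.04 0 0 0 0.04 0; -0.016 -0.056 0 0 0 0.056 0; -0.016 -0.056 0 0 0 0.056 0"
}}

```text
time: 24.3
position: [0.511, -0.2371, 0.0861]
tool_rot: [0.824, 0.566, 0.002, 0.005]
ft_force: [8.4, -6.1, -7.2]
grip_width: 0.0005
grip_force: 5.0
```

```bash
python3 st.py
```

```text
phi -111.07745739519773 Ft 10.056319700142508 Fr -2.6331612519438026 -7.201206999501301 r 0.06043237792280381 d 0.029701464555397197 24.3
```

{"op": "move_arm", "data": {
  "moves": "0 -0.02 0 0 0 0.02 0; -0.01 -0.04 0 0 0 0.04 0; -0.018 -0.056 0 0 0 0.056 0; -0.018 -0.056 0 0 0 0.056 0"
}}

```text
time: 24.7
position: [0.5057, -0.2374, 0.0861]
tool_rot: [0.849, 0.529, 0.002, 0.006]
ft_force: [9.4, -5.8, -8.0]
grip_width: 0.0003
grip_force: 5.6
```

{"op": "move_arm", "data": {
  "moves": "0 -0.02 0 0 0 0.02 0; -0.01 -0.04 0 0 0 0.04 0; -0.018 -0.056 0 0 0 0.056 0; -0.018 -0.056 0 0 0 0.056 0"
}}

```text
time: 25.1
position: [0.5005, -0.2373, 0.0862]
tool_rot: [0.871, 0.491, 0.003, 0.007]
ft_force: [10.5, -8.0, -9.0]
grip_width: 0.0006
grip_force: 6.3
```

```bash
python3 st.py
```

```text
phi -121.1585126211027 Ft 13.169551627068685 Fr -1.4347724998992235 -8.966622150249979 r 0.0598679843500167 d 0.030982976113294328 25.1
```

{"op": "move_arm", "data": {
  "moves": "0 -0.015 0 0 0 0.015 0; -0.01 -0.03 0 0 0 0.03 0; -0.015 -0.045 0 0 0 0.045 0"
}}

```text
time: 25.4
position: [0.4967, -0.237, 0.0863]
tool_rot: [0.888, 0.46, 0.003, 0.007]
ft_force: [11.1, -8.8, -9.3]
grip_width: 0.0004
grip_force: 7.1
```

```bash
python3 st.py; python3 -c "
from h import *
F=[]
for i in range(6): snap('top');F.append(robot.get_obs()['ft_force'])
print(np.mean(F,0),np.std(F,0))"; python3 st.py
```

```text
phi -125.22814628170859 Ft 14.135587643483726 Fr -0.816385728523293 -9.328229680004922 r 0.05950076820322408 d 0.03182715815371301 25.4
[10.6457782  -8.59000758 -9.57346485] [0.46573979 0.41419898 0.4028874 ]
phi -125.1681991632085 Ft 13.224124685731022 Fr -0.5212521231104726 -9.636879477748149 r 0.059608246520736 d 0.031557348332824434 25.7
```

{"op": "move_arm", "data": {
  "moves": "0 -0.015 0 0 0 0.015 0; -0.01 -0.027 0 0 0 0.027 0"
}}

```text
time: 25.9
position: [0.4943, -0.2366, 0.0864]
tool_rot: [0.897, 0.441, 0.004, 0.008]
ft_force: [12.7, -9.9, -10.1]
grip_width: 0.0003
grip_force: 7.2
```

```bash
python3 st.py; python3 -c "
from h import *
F=[]
for i in range(6): snap('top');F.append(robot.get_obs()['ft_force'])
print(np.mean(F,0))"; python3 st.py
```

```text
phi -127.64992059391912 Ft 16.083345854408833 Fr -0.06440809403761003 -10.05282657327267 r 0.05929833573973222 d 0.03222797339198264 25.9
[10.95768407 -9.3615307  -9.68234128]
phi -127.59548225632132 Ft 14.558349923008436 Fr -0.9199573158829096 -9.206972552042176 r 0.05941806591876563 d 0.03189090182920052 26.2
```

{"op": "move_arm", "data": {
  "moves": "0 0.1 0 0 0 0 0; 0 0.25 0 0 0 0 0; 0 0.25 0 0 0 0 0; 0 0.25 -0.4 0 0 0 0; 0 0.25 -0.8 0 0 0 0; 0 0.25 -1 0 0 0 0; 0 0.25 -1 0 0 0 0"
}}

```text
time: 26.9
position: [0.508, -0.2461, 0.1883]
tool_rot: [0.897, 0.442, 0.001, 0.001]
ft_force: [-1.0, -0.8, -0.7]
grip_width: 0.0006
grip_force: 0.0
```

{"op": "move_arm", "data": {
  "moves": "0.3 -0.3 0 0 0 0 0; 0.6 -0.6 0 0 0 0 0; 0.79 -0.84 0 0 0 0 0; 0.79 -0.84 0 0 0 0 0"
}}

```text
time: 27.3
position: [0.4847, -0.1271, 0.1837]
tool_rot: [0.896, 0.444, -0.003, -0.004]
ft_force: [0.4, 0.4, -0.5]
grip_width: 0.0005
grip_force: 0.0
```

{"op": "move_arm", "data": {
  "moves": "0.3 -0.3 0 0 0 0 0; 0.6 -0.6 0 0 0 0 0; 0.79 -0.84 0 0 0 0 0; 0.79 -0.84 0 0 0 0 0"
}}

```text
time: 27.7
position: [0.4676, -0.0155, 0.1842]
tool_rot: [0.896, 0.444, -0.003, -0.002]
ft_force: [0.0, -1.3, -0.3]
grip_width: 0.0001
grip_force: 0.0
```

{"op": "move_arm", "data": {
  "moves": "0.3 -0.3 0 0 0 0 0; 0.6 -0.6 0 0 0 0 0; 0.79 -0.84 0 0 0 0 0; 0.79 -0.84 0 0 0 0 0"
}}

```text
time: 28.1
position: [0.4508, 0.0969, 0.1846]
tool_rot: [0.896, 0.443, -0.002, -0.001]
ft_force: [0.1, -0.1, -0.7]
grip_width: 0.0005
grip_force: 0.0
```

{"op": "move_arm", "data": {
  "moves": "0.3 -0.3 0 0 0 0 0; 0.6 -0.6 0 0 0 0 0; 0.79 -0.84 0 0 0 0 0; 0.79 -0.84 0 0 0 0 0; 0.79 -0.84 0 0 0 0 0"
}}

```text
time: 28.6
position: [0.4347, 0.2081, 0.185]
tool_rot: [0.897, 0.442, -0.001, 0.0]
ft_force: [0.3, -1.2, -0.2]
grip_width: 0.0005
grip_force: 0.0
```

```bash
python3 - <<'E'
from h import *
c=snap('top','top5.png');img=cv2.imread('pics/top5.png')
cv2.imwrite('pics/crop5.png',cv2.resize(img[190:300,285:455],None,fx=4.7,fy=4.7,interpolation=cv2.INTER_CUBIC))
angs=np.arange(40,160,.25);C=(.490,-.078)
for r in(.064,.068,.072,.076):
  p=polar(c,img,C,[r],angs,.037)[0]
  q=np.clip(p-p.max()*.75,0,None);print(r,'ptr',(q*angs).sum()/q.sum())
E
```

```text
0.064 ptr 128.5215044037416
0.068 ptr 128.46795908538354
0.072 ptr 128.1836256637168
0.076 ptr 128.07818885099908
```

View pics/crop5.png

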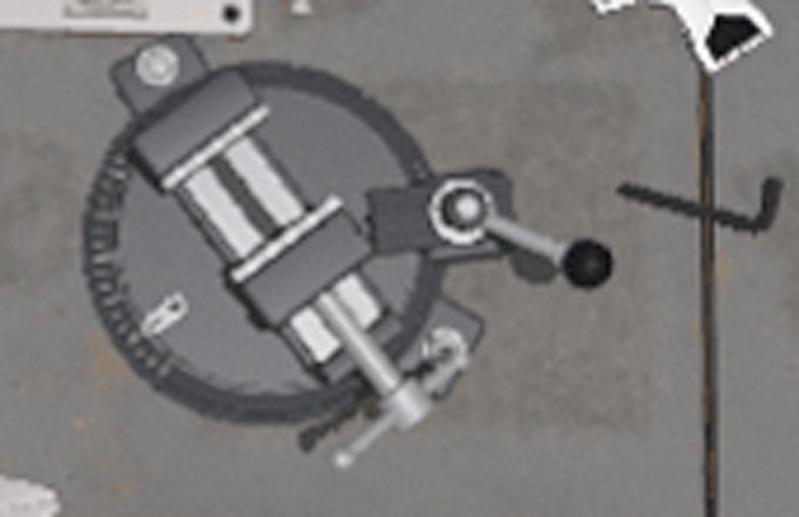

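The pointer (crop 150,328) is still on the 30 line. The lever was left at about 14 N with its ball at (587,264), and the hex key and plate haven't moved.

```bash
python3 -c "
from rig import robot
print(robot.hand_in())"
```

```text
the job is handed in; nothing more can be done
None
```

The vise head is set to the 30 degree line, with the pointer measured within about half a degree of it. The clamp lever was done up to about 14 N at the ball, the gripper is clear of everything, and the job is handed in after about 29 s.

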